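# Open the spring vice with its quarter-turn key and hold it open

### The arm

A 6-joint arm with a two-finger parallel gripper is mounted at the origin on the work surface. World frame = base frame: x ahead of the robot, y to its left, z up, the work surface at z = 0. Lengths are in mm, angles in rad, forces in N, time in s.
With the tool pointing down it reaches from about 350 to 925 mm from the base axis. Payload 6.4 kg.
Tool frame: the origin (TCP) lies midway between the tips of the shut fingers; the grasp point (between the pads) lies 19 mm behind it; z points along the fingers, y is the line along which they close (so a half turn about z gives the same grasp; the last joint's range is limited). The gripper opens to 94 mm and grips with 3 to 60 N. Pads are 16 mm wide; open, the fingers measure 119 mm over their backs; the gripper's body (75 mm by 177 mm) begins 78 mm behind the grasp point.
Start: joints at [1.145, 0.245, 1.558, -0, 1.339, -0.174], TCP at [161.942, 629.514, 205.455] pointing down, gripper open.
Joint ranges: [-3.13, 3.13], [-1.02, 2.26], [0.13, 2.54], [-0.95, 4.09], [0.21, 2.88], [-2.74, 2.74]. Speed limits (rad/s): [2.57, 2.57, 3.14, 3.14, 3.14, 3.14].

### API

Orientations are given as [roll, pitch, yaw] about the fixed x, y, z axes, in that order (R = Rz(yaw) Ry(pitch) Rx(roll)).
In Python, from plant import bot, cams, silhouettes gives the robot as it stands. The module is installed in compiled form; this text tells all that it offers.
- The arm moves only by the shell command python3 -m inch 'ROWS' [FORCE]. ROWS is text: rows parted by semicolons, each of 5 numbers parted by spaces: the opening, from 0 (shut) to 1 (fully open), then the shift along the tool's x, y, z in cm, then the turn about the tool's z in degrees. In form: jaw dx dy dz turn; .... A call has exactly 5 rows; each row shifts and turns the commanded pose from where the row before left it, along the tool's axes as they then stand; what a row does not reach is not made up. A row lasts 1/12 s, in which the tool goes at most 41.7 mm and 7.16 degrees, less where a joint would pass 70% of its speed; a pose out of reach is approached as far as the arm can. A call with a gripper value outside its range is refused whole. The fingers move at their own pace and stop on an object; FORCE is the grip in N (left out, the last holds). Time passes only in rows, so rows that do not move let the fingers close, or fill a call up. It gives the time, the measured TCP pose, the force, the opening and the grip force at its end, in the units of the state.
- bot.sense(): the state, without advancing time (a new reading comes with each control period).
- cams.capture(name): name is "scene" or "top" or "wrist"; returns a dict with "color" (384x512x3 uint8, red, green, blue), "range_z" (384x512 float32, mm along the optical axis (not along the pixel's ray), 0 where there is no reading), "fx", "fy", "cx", "cy" (pixels), "R" (3x3) and "t" (3): a world point X has camera coordinates R X + t. Camera axes: x right, y down, z forward; pixel columns grow to the right and rows downward; lengths in mm; the calibration is good to about 2 mm. The wrist camera is an equidistant fisheye: a pixel r from the principal point sees the ray r / f radians off the axis. A picture is of the moment at which its call begins.
- bot.close_job(): hands the job in; it is judged then, once.
Trained networks look in a picture, given as the dict that the camera call returned (one of the last four; its "shot" number tells which), for a name from the list of things; names that differ only in an ending like _2 or _b are one class to them, and where a whole thing is asked for, a point or a joint stands for the part that bears it (a point fixed in the world has none). Each returns a list of dicts, best first, with "p" (0 to 1); they miss things now and then, are a little off and sometimes report something else, mostly with a low value. They report only what shows in the picture. A call takes as long as a camera call.
- silhouettes(picture, name): "mask" (384x512 bool, what is visible of it) and "rect" ([left, top, right, bottom] in pixels, round what is visible of it).
The state is a dict: "t": time; "qpos": joint angles; "qd": joint speeds; "joint_torque": joint torques, N m; "tool_pos": TCP position; "ee_rot": TCP orientation; "contact_force": force on the tool from outside, world axes, zero at the start; "moment": the same for the moment, N m; "finger_gap": opening from 0.0 (shut) to 1.0 (fully open); "grip_force": force on a finger pad.
Only numpy, scipy, OpenCV 4.12 (cv2) and the standard library are available. Lean on these libraries where they do the work, as an engineer would, in place of code of your own. Each camera call takes 0.05 s, during which the arm holds its last target. There are 200 camera calls.

### The job

Take the lug key (flat oblong handle) out of the wooden rack, push it down into the slot on top of the small blue spring vice until it bottoms, and twist it a quarter turn clockwise (seen from above) to the stop, so that the jaws open. The vice springs back if the key is let go, so finish while still gripping the key, holding it seated and turned. Leave the other key and everything else on the bench where it is.

Things in the scene. Friction and masses are not known exactly. Their poses are not given: they have to be found in the camera images.
- key: The lug key, 82 mm tall, 0.13-0.25 kg; origin: centre of its underside, z up its axis. From below: steel cross bar (two lugs) 32 mm along x, 8 wide, z 0-12 (lowest 2 mm slimmer); stem 10 dia to z 26; round collar 48 dia, z 26-32; oblong black handle 44 (x) by 22 (y) mm, z 32-82. A half turn makes no difference. Starts upright in a rack hole, collar on the rack, yaw within 0.8 rad of the rack's.
- key_grip (a point): Point on the key's axis 26 mm above its collar (z 58 mm of the key), in the middle of the handle; axes as the key. Either pair of flats may be gripped, 22 mm or 44 mm apart.
- rack: Wooden block fixed to the bench, 75 mm (x) by 180 mm (y) by 40 mm high, origin at the centre of its underside, with two round holes 39 mm in diameter and 34 mm deep at y = +50 and -50 mm; one holds the lug key, the other the round-knob key (either way round). May stand left or right of the vice.
- pin_key: The other key, to be left alone: same collar and height, but a round black knob 34 mm in diameter and no lugs. Stands in the rack's other hole. Origin: centre of its underside.
- socket (a point): Middle of the key slot, on the top face of the vice's steel top plate (60 mm above the bench, 96 x 96 mm, 8 mm thick). The slot runs along this frame's x, 37 mm long and 12 mm wide; z up. The jaws lie beyond the plate in +x, no higher than 51 mm above the bench. The small blue vice is fixed to the bench, yaw up to 0.35 rad.
- plunger (a joint): How far the spring plunger under the slot is down, m. The key's underside meets it 14 mm below the plate's top; it pushes back 3 N plus 0.5 N per mm. Past 0.006 the lugs are clear below the plate and free to turn; at 0.012 the key's collar lies on the plate (underside 26 mm below the plate's top). Once turned, the lugs catch under the plate if it rises to about 0.006.
- twist (a joint): Turn of the spring-loaded plunger, in whose pocket (the dog) the lugs sit, rad: 0 at rest (dog in line with the slot), grows clockwise seen from above, stop at 1.57. A return spring of 0.07 (rest) to 0.23 N m (stop) turns it back; the lugs have 0.1 to 0.15 rad of play in it, so the key turns about 1.7 to reach the stop. It draws the vice's movable jaw open (41 mm at the stop).
- glue_jar: Bystander: jar with a white cap, 56 mm in diameter, 85 mm high. Origin: centre of its underside.
- sanding_block: Bystander: cork sanding block 65 x 100 x 31 mm, on the bench at the right. Origin: centre of its underside.
- screwdriver: Bystander: a screwdriver with wooden handle lying on the bench at the left. Origin on its underside.
- dog (a point): Middle of the pocket on the plunger (the dog) that the key's lugs rest in, level with the lugs' underside when they touch it; its x runs along the pocket (in line with the slot when twist is 0) and turns with joint twist.

How it is judged (in metres and radians):
On the way, in this order (a step that is already met when the one before it is completed fails the run):
1. the lug key is lifted clear of the rack in the gripper (height (world z) of key above 0.05 m and contact force between the fingers and key above 1 N), for 0.1 s.
2. the lugs are pushed straight down through the slot against the spring, not yet turned (horizontal distance between key and socket below 0.006 m and value of joint plunger above 0.005 m and value of joint twist below 0.4 rad and angle between key's own z axis and vertical below 0.15 rad), for 0.05 s.
At the end, for the whole second after the job is handed in: The key sits in the vice's slot (axis within 6 mm of the slot's middle, upright within 0.15 rad, underside at least 16 mm below the plate's top), plunger down by more than 4 mm, dog turned by more than 1.3 rad and still, lugs in the dog, and the fingers still grip the key (horizontal distance between key and socket below 0.006 m and value of joint plunger above 0.004 m and value of joint twist above 1.3 rad and angle between key's own z axis and vertical below 0.15 rad and angle between the x axis of key and the x axis of dog, either way round below 0.3 rad and z of key in the frame of socket below -0.016 m and contact force between the fingers and key above 1 N and velocity of joint twist between -0.2 and 0.2 rad/s); the arm keeps its last pose, push and grip.
It fails at once if the other key or a bystander is disturbed (moved by more than 25 mm) (distance of any of pin_key, glue_jar, sanding_block, screwdriver from where it was at the start of the episode above 0.025 m).
It also fails if it takes over 45 s, if anything falls off the work surface, if the arm or the gripper's body presses on something with over 40 N, if the wrist force passes 120 N, or if a joint passes its speed limit or range.

## Working session

There is one attempt and no reset: what is moved stays moved. The work goes in short steps, Python scripts to look and compute and a shell command to move; the robot and the scene stay as the last step left them, time stands still between calls to the robot, and variables do not carry over. Pictures are saved under pics/ and viewed, at most 10 in all, crops included, and the job is handed in when it is done.

```bash
mkdir -p pics; cat > h.py <<'E'
import numpy as np, cv2
from plant import bot, cams, silhouettes
def pts(p, mask=None):
    z=p["range_z"]; m=z>0
    if mask is not None: m&=mask
    v,u=np.nonzero(m); d=z[v,u]
    c=np.stack([(u-p["cx"])/p["fx"]*d,(v-p["cy"])/p["fy"]*d,d],1)
    return (c-p["t"])@p["R"], u, v
def save(p,n,k=1): cv2.imwrite("pics/"+n,cv2.resize(p["color"][:,:,::-1],None,fx=k,fy=k))
E
python3 - <<'E'
from h import *
s=bot.sense(); print(s["t"],s["tool_pos"],s["ee_rot"],s["finger_gap"])
p=cams.capture("top"); save(p,"top.png",1.5)
for n in ["key","pin_key","rack","socket","glue_jar"]:
    for r in silhouettes(p,n)[:2]:
        P,u,v=pts(p,r["mask"]); 
        top=P[:,2]>np.percentile(P[:,2],95)-6
        print(n,round(r["p"],2),r["rect"],np.median(P,0).round(),np.percentile(P[:,2],95).round(),P[top].mean(0).round(1))
E
```

```text
0.0 [161.70544745 628.96341885 204.37098788] [-3.13975576e+00 -2.88528898e-04  2.88980005e+00] 1.0004221031644505
key 0.51 [203.3, 215.2, 220.6, 231.4] [542. 133.  92.] 97.0 [542.2 136.3  95. ]
pin_key 0.65 [169.0, 230.2, 187.7, 245.5] [509. 224.  90.] 97.0 [509.1 229.   94.9]
rack 0.69 [160.1, 207.4, 230.2, 253.5] [525. 182.  39.] 43.0 [526.8 181.3  40.8]
rack 0.61 [324.4, 231.9, 324.6, 242.8] [ 510. -177.   46.] 51.0 [ 509.9 -176.8   47.6]
socket 0.56 [289.7, 184.1, 348.1, 267.9] [ 545. -158.   49.] 62.0 [ 507.5 -175.2   59.9]
glue_jar 0.98 [261.5, 121.9, 279.8, 148.5] [790. -20.  82.] 87.0 [799.5 -20.4  84.5]
```

View picture.

View pics/top.png

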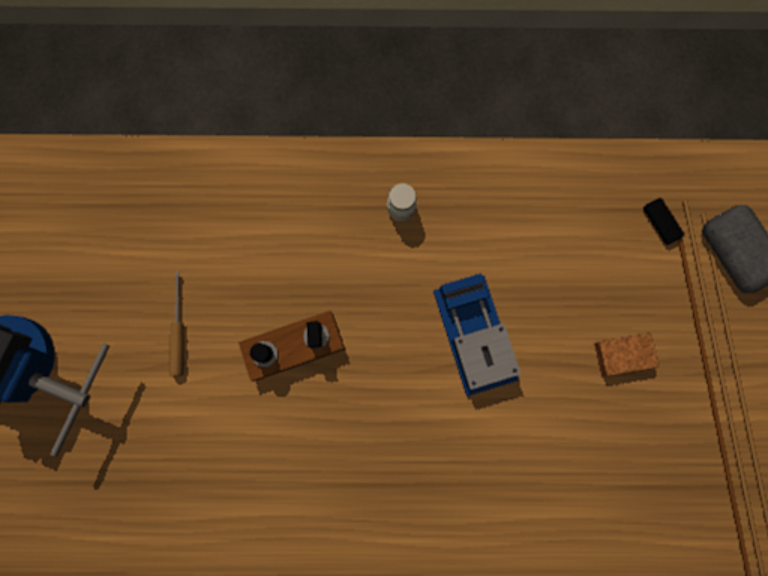

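```bash
R='1 -2.9 -2.25 0 0;1 -2.9 -2.25 0 0;1 -2.9 -2.25 0 0;1 -2.9 -2.25 0 0;1 -2.9 -2.25 0 0'
python3 -m inch '1 -2.9 -2.25 0 0;1 -2.9 -2.25 0 0;1 -2.9 -2.25 0 0;1 -2.9 -2.25 0 0;1 -2.9 -2.25 0 0'
python3 -m inch '1 -2.9 -2.25 0 0;1 -2.9 -2.25 0 0;1 -2.9 -2.25 0 0;1 -2.9 -2.25 0 0;1 -2.9 -2.25 0 0'
python3 -m inch '1 -2.9 -2.25 0 0;1 -2.9 -2.25 0 0;1 -2.9 -2.25 0 0;1 0 0 0 0;1 0 0 0 0'
cat >> h.py <<'E'
def wpts(p, mask=None):
    z=p["range_z"]; m=z>0
    if mask is not None: m&=mask
    v,u=np.nonzero(m); d=z[v,u]
    x=(u-p["cx"])/p["fx"]; y=(v-p["cy"])/p["fy"]; r=np.hypot(x,y)+1e-9
    k=np.tan(r)/r
    c=np.stack([x*k*d,y*k*d,d],1)
    return (c-p["t"])@p["R"], u, v
E
python3 - <<'E'
from h import *
p=cams.capture("wrist"); save(p,"w1.png",1.5)
print(p["fx"],p["cx"],p["cy"],-p["R"].T@p["t"], p["R"].round(2))
for n in ["key","pin_key","rack"]:
    for r in silhouettes(p,n)[:2]:
        P,u,v=wpts(p,r["mask"]); T=P[np.abs(P[:,2]-96)<4]
        print(n,round(r["p"],2),r["rect"],np.percentile(P[:,2],[5,50,95]).round(),len(T))
        if len(T)>20: print(cv2.minAreaRect(T[:,:2].astype(np.float32)), T.mean(0))
E
```

```text
t: 0.72
tool_pos: [275.0, 483.0, 205.4]
ee_rot: [3.141, 0.0, 2.89]
contact_force: [0.4, -0.3, 0.1]
finger_gap: 0.999
grip_force: 0.0
t: 1.13
tool_pos: [387.5, 337.8, 205.6]
ee_rot: [3.141, 0.0, 2.89]
contact_force: [0.3, -0.3, 0.3]
finger_gap: 1.0
grip_force: 0.0
t: 1.55
tool_pos: [455.0, 251.1, 205.5]
ee_rot: [3.141, -0.0, 2.886]
contact_force: [-0.1, -0.3, -0.0]
finger_gap: 0.999
grip_force: 0.0
297.3186396354542 254.70079373221438 191.10550239936353 [376.7676613  271.75876699 383.89460633] [[ 0.25  0.97  0.  ]
 [ 0.93 -0.24  0.28]
 [ 0.27 -0.07 -0.96]]
key 0.61 [173.7, 242.6, 204.9, 298.4] [43. 81. 96.] 520
((542.7733154296875, 138.61178588867188), (44.77667999267578, 22.116933822631836), 3.3818254470825195) [543.21343144 140.28019256  95.06589717]
pin_key 0.72 [231.1, 203.8, 271.6, 251.7] [44. 88. 96.] 697
((508.3492431640625, 233.50820922851562), (33.367374420166016, 31.72372055053711), 44.91522979736328) [507.90077045 233.15135403  94.98459929]
rack 0.69 [186.5, 170.9, 294.2, 282.4] [ 8. 39. 41.] 28
((516.1273193359375, 230.90635681152344), (33.48369598388672, 16.82007598876953), 76.77644348144531) [513.20634001 222.77604912  94.400638  ]
```

View pics/w1.png

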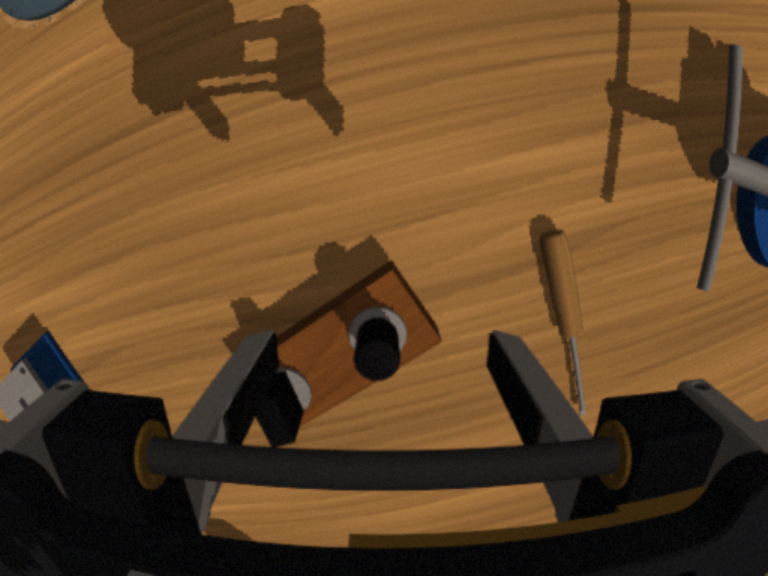

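```bash

python3 -m inch '1 -2.83 -2.19 0 0;1 -2.83 -2.19 0 0;1 -2.83 -2.19 0 0;1 -2.84 -2.2 0 0;1 0 0 0 -6'
python3 -m inch '1 0 0 2 -6;1 0 0 2 -6;1 0 0 1 0;1 0 0 0 0;1 0 0 0 0'
cat > look.py <<'E'
from h import *
s=bot.sense(); print(s["tool_pos"],s["ee_rot"])
p=cams.capture("wrist"); save(p,"w2.png",1.5)
for n in ["key"]:
    for r in silhouettes(p,n)[:2]:
        P,u,v=wpts(p,r["mask"]); T=P[np.abs(P[:,2]-96)<4]
        print(n,round(r["p"],2),r["rect"],np.percentile(P[:,2],[5,50,95]).round(),len(T))
        if len(T)>20: print(cv2.minAreaRect(T[:,:2].astype(np.float32)), T.mean(0))
E
python3 look.py
```

```text
t: 2.17
tool_pos: [544.5, 136.4, 205.7]
ee_rot: [-3.14, 0.002, 2.994]
contact_force: [-0.1, 0.2, 0.1]
finger_gap: 0.997
grip_force: 0.0
t: 2.58
tool_pos: [541.5, 140.0, 155.3]
ee_rot: [3.142, -0.001, -3.08]
contact_force: [-0.6, 0.8, -0.1]
finger_gap: 1.0
grip_force: 0.0
[541.53694031 140.01787894 155.30792723] [ 3.14152945e+00 -9.41003597e-04 -3.07993762e+00]
key 0.7 [229.9, 167.8, 276.1, 229.4] [45. 94. 96.] 1225
((542.9992065429688, 138.30465698242188), (42.92064666748047, 21.86486053466797), 4.154567718505859) [542.02006615 138.50978975  95.16678665]
key 0.46 [0.0, 94.0, 90.8, 256.9] [ 7. 37. 60.] 0
```

View pics/w2.png

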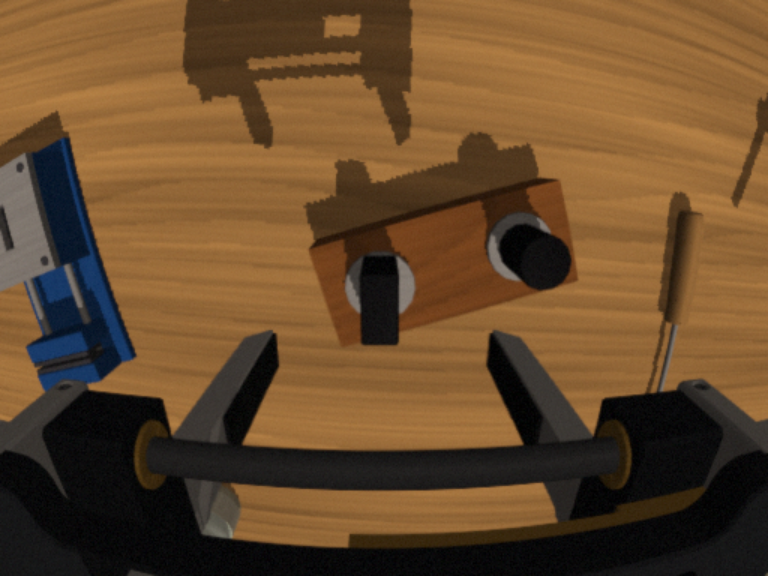

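```bash

python3 -m inch '1 -0.09 -0.16 2.6 0;1 0 0 2.6 0;1 0 0 2.6 0;1 0 0 2.4 0;0.6 0 0 0 0'
python3 -m inch '0 0 0 0 0;0 0 0 0 0;0 0 0 0 0;0 0 0 0 0;0 0 0 0 0' 55
python3 -m inch '0 0 0 0 0;0 0 0 0 0;0 0 0 0 0;0 0 0 0 0;0 0 0 0 0'
```

```text
t: 3.1
tool_pos: [540.1, 137.6, 49.9]
ee_rot: [3.141, -0.007, -3.08]
contact_force: [-1.1, 0.4, 0.2]
finger_gap: 0.959
grip_force: 0.0
t: 3.52
tool_pos: [544.1, 137.7, 54.9]
ee_rot: [-3.142, 0.003, -3.079]
contact_force: [-0.9, 0.4, -0.6]
finger_gap: 0.613
grip_force: 0.0
t: 3.93
tool_pos: [543.0, 137.6, 53.4]
ee_rot: [-3.142, -0.0, -3.079]
contact_force: [0.8, 0.3, 0.1]
finger_gap: 0.252
grip_force: 0.0
```

```bash

python3 -m inch '0 0 0 0 0;0 0 0 0 0;0 0 0 0 0;0 0 0 0 0;0 0 0 -0.5 0'
python3 -m inch '0 0 0 -2.5 0;0 0 0 -3 0;0 0 0 -3 0;0 0 0 -3 0;0 0 0 0 0'
python3 - <<'E'
from h import *
p=cams.capture("top")
P,u,v=pts(p); 
m=(np.abs(P[:,2]-60)<4)&(P[:,0]>400)&(P[:,0]<620)&(P[:,1]<-100)&(P[:,1]>-260)
T=P[m]; print(len(T),cv2.minAreaRect(T[:,:2].astype(np.float32)))
p=cams.capture("scene"); save(p,"s1.png",1.5); P,u,v=pts(p)
m=(np.abs(P[:,2]-60)<4)&(P[:,0]>400)&(P[:,0]<620)&(P[:,1]<-100)&(P[:,1]>-260)
T=P[m]; print(len(T),cv2.minAreaRect(T[:,:2].astype(np.float32)))
E
```

```text
t: 4.35
tool_pos: [541.9, 137.5, 57.3]
ee_rot: [-3.141, -0.003, -3.079]
contact_force: [-0.3, -0.4, -2.8]
finger_gap: 0.233
grip_force: 55.0
t: 4.77
tool_pos: [546.9, 137.8, 180.5]
ee_rot: [-3.141, 0.012, -3.079]
contact_force: [1.4, -0.6, -1.5]
finger_gap: 0.234
grip_force: 55.0
1099 ((508.3834533691406, -175.8435516357422), (95.85224151611328, 96.4027099609375), 17.12257194519043)
511 ((508.85845947265625, -173.82691955566406), (101.769287109375, 97.17071533203125), 17.535171508789062)
```

View pics/s1.png

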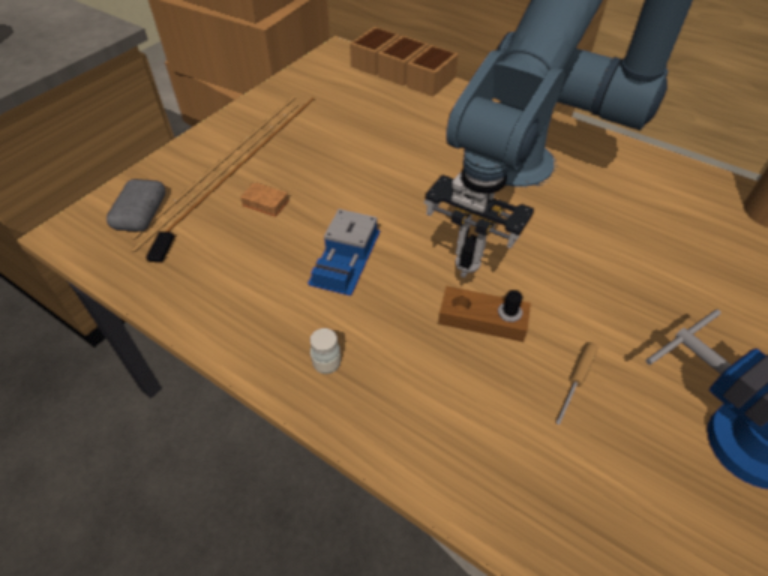

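```bash

python3 -m inch '0 0 -3 0 0;0 0 -3.5 0 0;0 0 -3.5 0 0;0 0 -3.5 0 0;0 0 -3.5 0 0'
python3 -m inch '0 0 -3.5 0 0;0 0 -3.5 0 0;0 0 -3.5 0 0;0 0 -3.5 0 0;0 0 -0.4 0 -4.5'
python3 -m inch '0 0 0 0 -4.5;0 0 0 0 -4.6;0 0 0 0 0;0 0 0 0 0;0 0 0 0 0'
cat > look2.py <<'E'
from h import *
import sys
s=bot.sense(); print(s["t"],s["tool_pos"],s["ee_rot"],s["qpos"].round(2) if hasattr(s["qpos"],"round") else s["qpos"],s["moment"])
p=cams.capture("wrist"); save(p,sys.argv[1],1.5)
P,u,v=wpts(p)
m=(np.abs(P[:,2]-60)<5)&(np.hypot(P[:,0]-508,P[:,1]+175)<70)
T=P[m]; print(len(T),np.median(T[:,2]),cv2.minAreaRect(T[:,:2].astype(np.float32)))
# rectified view of plane z=60, 0.5 mm/px, centre (508,-175)
z=np.median(T[:,2]); g=np.arange(-65,65,.5)
X=np.stack(np.meshgrid(508-g,-175-g,indexing="ij")+[np.full((260,260),z)] ,-1) if 0 else np.dstack([*np.meshgrid(508-g,-175-g,indexing="ij"),np.full((260,260),z)])
C=X@p["R"].T+p["t"]; rr=np.hypot(C[...,0],C[...,1]); k=np.arctan2(rr,C[...,2])/rr
im=cv2.remap(p["color"],(C[...,0]*k*p["fx"]+p["cx"]).astype(np.float32),(C[...,1]*k*p["fy"]+p["cy"]).astype(np.float32),cv2.INTER_LINEAR)
cv2.imwrite("pics/r_"+sys.argv[1],cv2.resize(im[:,:,::-1],None,fx=2,fy=2))
gr=im.max(2); a=np.zeros_like(gr); a[90:170,90:170]=255
b=((gr<0.55*np.median(gr[60:200,60:200]))&(a>0)).astype(np.uint8)
n,l,st,ce=cv2.connectedComponentsWithStats(b)
for i in range(1,n):
    if st[i,4]>300:
        q=np.argwhere(l==i).astype(np.float32); w=np.stack([508+65-q[:,0]*.5,-175+65-q[:,1]*.5],1)
        print("slot",cv2.minAreaRect(w.astype(np.float32)),st[i,4])
E
python3 look2.py w3.png
python3 -c "
import cv2,numpy as np
a=cv2.imread('pics/w3.png');b=cv2.imread('pics/r_w3.png')
a=cv2.resize(a,(448,336));b=cv2.resize(b,(336,336));cv2.imwrite('pics/c3.png',np.hstack([a,b]))"
```

```text
t: 5.28
tool_pos: [551.7, -33.1, 170.3]
ee_rot: [3.14, -0.005, -3.079]
contact_force: [1.3, 0.4, -2.7]
finger_gap: 0.234
grip_force: 55.0
t: 5.7
tool_pos: [561.1, -180.3, 170.4]
ee_rot: [3.141, -0.004, -3.004]
contact_force: [0.9, 0.2, -2.5]
finger_gap: 0.229
grip_force: 55.0
t: 6.12
tool_pos: [561.8, -175.2, 171.8]
ee_rot: [3.14, -0.002, -2.843]
contact_force: [1.3, -0.0, -2.4]
finger_gap: 0.229
grip_force: 55.0
6.1167 [ 561.81320666 -175.22922225  171.81727546] [ 3.13963794e+00 -1.95748108e-03 -2.84336901e+00] [-0.49  0.14  1.75 -0.    1.26 -2.36] [ 0.01406093 -0.02565401  0.01541215]
8783 59.211945328505415 ((508.3346862792969, -174.03216552734375), (96.88861083984375, 96.75089263916016), 16.870441436767578)
slot ((508.25, -179.0), (39.5, 31.0), 0.0) 3264
```

View pics/c3.png

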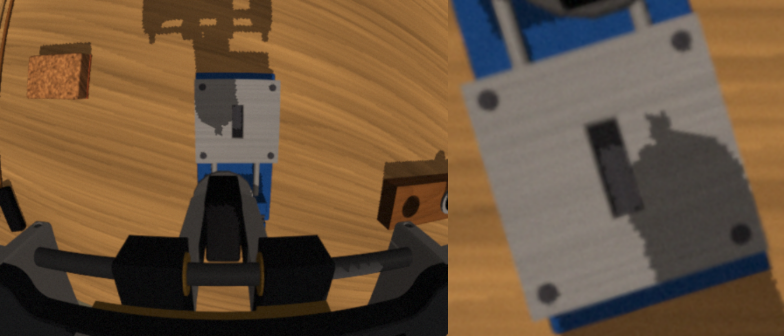

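```bash
cat > hand.py <<'E'
from h import *
s=bot.sense(); t=np.array(s["tool_pos"]); y=s["ee_rot"][2]; print(t)
ex=np.array([np.cos(y),np.sin(y)]); ey=np.array([np.sin(y),-np.cos(y)])
p=cams.capture("wrist")
for n in ["key","key_grip"]:
  for r in silhouettes(p,n)[:1]:
    P,u,v=wpts(p,r["mask"]); d=P-t
    L=np.stack([d[:,:2]@ex,d[:,:2]@ey,d[:,2]],1)
    print(n,r["p"],r["rect"],len(L),np.percentile(L,[2,25,50,75,98],axis=0).round(1).tolist())
    h=np.histogram(L[:,2],bins=np.arange(-60,70,5)); print(h[0].tolist())
    for lo,hi in [(38,50),(-15,0)]:
        T=L[(L[:,2]>lo)&(L[:,2]<hi)]
        if len(T)>20: print(lo,len(T),cv2.minAreaRect(T[:,:2].astype(np.float32)),np.percentile(T,[1,50,99],axis=0).round(1).tolist())
E
python3 hand.py
```

```text
[ 562.06532976 -175.27491294  172.28573705]
key 0.92 [222.8, 195.7, 288.0, 300.1] 4501 [[-19.6, -16.9, -9.4], [-2.2, -5.7, 22.5], [11.2, 0.5, 41.2], [21.0, 6.1, 41.9], [22.1, 17.3, 42.8]]
[0, 0, 0, 0, 0, 0, 0, 0, 0, 64, 526, 86, 83, 97, 104, 110, 115, 119, 130, 210, 2847, 10, 0, 0, 0]
38 2976 ((0.3273487091064453, 0.2734718322753906), (22.31077766418457, 44.21213912963867), 89.59190368652344) [[-20.8, -10.5, 38.9], [3.2, 0.5, 41.7], [21.9, 11.1, 43.1]]
-15 676 ((14.146588325500488, -0.23980712890625), (45.07132339477539, 18.710533142089844), 89.59305572509766) [[5.2, -21.8, -12.9], [15.4, -0.1, -8.2], [23.1, 21.7, -0.3]]
key_grip 0.58 [221.6, 192.3, 288.7, 298.2] 4500 [[-19.6, -16.9, -9.8], [-2.1, -5.6, 21.9], [11.4, 0.5, 41.2], [21.0, 6.2, 41.9], [22.2, 17.4, 42.8]]
[0, 0, 0, 0, 0, 0, 0, 0, 0, 78, 525, 86, 82, 98, 104, 110, 115, 118, 128, 207, 2848, 0, 0, 0, 0]
38 2966 ((0.3639965057373047, 0.2732105255126953), (22.31077766418457, 44.13884353637695), 89.59190368652344) [[-20.8, -10.4, 38.9], [3.3, 0.5, 41.7], [21.9, 11.1, 43.1]]
-15 689 ((14.34294605255127, 0.4077491760253906), (18.52941131591797, 45.78057098388672), 0.35318562388420105) [[5.5, -21.8, -12.9], [15.6, 0.6, -8.3], [23.1, 22.3, -0.3]]
```

```bash

python3 -m inch '0 1.7 0.55 0 0;0 1.7 0.55 0 0;0 1.71 0.56 0 0;0 0 0 2 0;0 0 0 2 0'
python3 -m inch '0 0 0 2.2 0;0 0 0 0 0;0 0 0 0 0;0 0 0 0 0;0 0 0 0 0'
python3 hand.py | tail -n 20 | head -5; python3 look2.py w4.png
python3 -c "
import cv2,numpy as np
a=cv2.imread('pics/w4.png');b=cv2.imread('pics/r_w4.png')
a=cv2.resize(a,(448,336));b=cv2.resize(b,(336,336));cv2.imwrite('pics/c4.png',np.hstack([a,b]))"
```

```text
t: 6.73
tool_pos: [509.4, -175.6, 134.7]
ee_rot: [-3.138, 0.003, -2.843]
contact_force: [-0.2, 0.9, -2.3]
finger_gap: 0.234
grip_force: 55.0
t: 7.15
tool_pos: [510.1, -175.6, 113.3]
ee_rot: [-3.139, 0.002, -2.842]
contact_force: [0.1, 0.3, -1.2]
finger_gap: 0.227
grip_force: 55.0
[ 510.10320163 -175.64134305  113.32367744]
key 0.64 [222.6, 194.5, 287.1, 297.8] 4582 [[-19.3, -17.6, -10.5], [-1.7, -5.6, 19.7], [11.2, 0.6, 41.2], [21.0, 6.5, 41.9], [22.2, 18.0, 42.8]]
[1, 17, 0, 0, 0, 0, 0, 0, 0, 94, 536, 83, 106, 95, 103, 115, 129, 113, 126, 211, 2851, 1, 0, 0, 0]
38 2968 ((0.5723114013671875, 0.4486722946166992), (22.32462501525879, 44.40685272216797), 89.60646057128906) [[-20.5, -10.2, 38.9], [3.5, 0.7, 41.7], [22.1, 11.3, 43.1]]
-15 713 ((13.894189834594727, 0.3071441650390625), (18.876937866210938, 45.91959762573242), 0.11942465603351593) [[5.1, -21.8, -13.0], [15.5, -0.0, -8.3], [23.1, 22.3, -0.4]]
7.3 [ 509.66573744 -175.42245978  112.75020496] [-3.13990650e+00  1.45896950e-03 -2.84181463e+00] [-0.54  0.09  1.91 -0.    1.14 -2.41] [-0.00157606  0.00643131 -0.00412908]
8138 59.24667424396705 ((508.4520263671875, -174.29794311523438), (96.79906463623047, 96.67033386230469), 17.167869567871094)
slot ((514.25, -172.0), (34.0, 27.5), 90.0) 3127
```

View pics/c4.png

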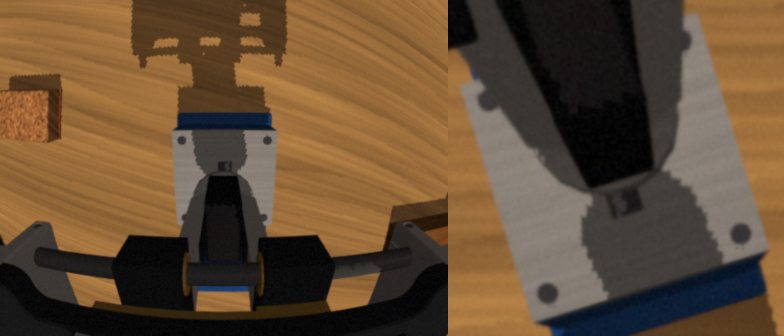

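```bash

python3 -m inch '0 0.05 0.12 0 0;0 0 0 0.6 0;0 0 0 0.6 0;0 0 0 0.6 0;0 0 0 0 0'
python3 -m inch '0 0 0 0 0;0 0 0 0 0;0 0 0 0 0;0 0 0 0 0;0 0 0 0 0'
```

```text
t: 7.77
tool_pos: [506.8, -173.3, 91.4]
ee_rot: [3.139, -0.002, -2.842]
contact_force: [-0.8, 0.1, -2.5]
finger_gap: 0.229
grip_force: 55.0
t: 8.18
tool_pos: [508.3, -174.1, 93.7]
ee_rot: [-3.141, 0.0, -2.842]
contact_force: [-0.7, 0.0, -3.1]
finger_gap: 0.235
grip_force: 55.0
```

```bash

python3 -m inch '0 0 0 0.4 0;0 0 0 0.4 0;0 0 0 0.4 0;0 0 0 0 0;0 0 0 0 0'
python3 -m inch '0 0 0 0.3 0;0 0 0 0.3 0;0 0 0 0 0;0 0 0 0 0;0 0 0 0 0'
```

```text
t: 8.6
tool_pos: [508.4, -174.2, 81.8]
ee_rot: [-3.141, 0.0, -2.842]
contact_force: [0.3, -0.1, 2.8]
finger_gap: 0.233
grip_force: 55.0
t: 9.02
tool_pos: [508.4, -174.2, 75.9]
ee_rot: [-3.141, 0.0, -2.842]
contact_force: [-1.6, 0.9, 4.6]
finger_gap: 0.234
grip_force: 55.0
```

```bash

python3 -m inch '0 0 0 0.12 0;0 0 0 0 5;0 0 0 0 5;0 0 0 0 5;0 0 0 0 5' 60
python3 -m inch '0 0 0 0 6;0 0 0 0 6;0 0 0 0 6;0 0 0 0 6;0 0 0 0 6'
python3 -c "
from plant import bot;s=bot.sense();print(s['moment'],s['ee_rot'],s['contact_force'])"
```

```text
t: 9.43
tool_pos: [508.6, -174.4, 74.9]
ee_rot: [-3.141, 0.001, 3.088]
contact_force: [-1.7, -0.8, 4.9]
finger_gap: 0.232
grip_force: 60.0
t: 9.85
tool_pos: [508.7, -174.4, 74.9]
ee_rot: [-3.141, 0.002, 2.564]
contact_force: [-1.3, 0.1, 5.9]
finger_gap: 0.231
grip_force: 60.0
[0.0917344  0.16075516 0.15828999] [-3.14144229e+00  1.59570093e-03  2.56399909e+00] [-1.28000952  0.05326398  5.94461083]
```

```bash

python3 -m inch '0 0 0 0 6;0 0 0 0 6;0 0 0 0 6;0 0 0 0 6;0 0 0 0 6'
python3 -m inch '0 0 0 0 5;0 0 0 0 5;0 0 0 0 5;0 0 0 0 0;0 0 0 0 0'
python3 -c "
from plant import bot;s=bot.sense();print(s['moment'],s['ee_rot'],s['contact_force'])"
```

```text
t: 10.27
tool_pos: [508.7, -174.4, 75.0]
ee_rot: [3.141, 0.002, 2.041]
contact_force: [-0.1, -0.3, 5.5]
finger_gap: 0.23
grip_force: 60.0
t: 10.68
tool_pos: [508.7, -174.4, 75.0]
ee_rot: [3.14, 0.001, 1.784]
contact_force: [0.3, -0.7, 5.0]
finger_gap: 0.23
grip_force: 60.0
[0.07187859 0.15112089 0.20781285] [3.14042276e+00 1.36624907e-03 1.78384203e+00] [ 0.31858206 -0.69745041  5.00073359]
```

```bash

python3 -m inch '0 0 0 0 2;0 0 0 0 1.5;0 0 0 0 0;0 0 0 0 0;0 0 0 0 0'
python3 hand.py | head -4; python3 - <<'E'
from h import *
s=bot.sense();print(s['moment'],s['ee_rot'],s['contact_force'])
p=cams.capture("scene"); c=p["color"][110:220,180:300]
cv2.imwrite("pics/s2.png",cv2.resize(c[:,:,::-1],None,fx=5,fy=5,interpolation=2))
E
```

```text
t: 11.1
tool_pos: [508.7, -174.4, 75.0]
ee_rot: [3.14, 0.001, 1.723]
contact_force: [-0.2, 0.1, 5.1]
finger_gap: 0.231
grip_force: 60.0
[ 508.73878745 -174.42185799   75.001785  ]
key 0.91 [225.6, 197.2, 286.9, 302.5] 4501 [[-19.3, -17.6, -9.8], [-1.7, -6.3, 20.6], [11.5, -0.2, 41.2], [21.3, 5.5, 41.9], [22.4, 17.3, 42.8]]
[0, 0, 0, 0, 0, 0, 0, 0, 2, 85, 540, 82, 91, 96, 107, 104, 116, 123, 128, 208, 2819, 0, 0, 0, 0]
38 2935 ((0.018991470336914062, -0.3487548828125), (22.192598342895508, 45.17432403564453), 89.4603271484375) [[-20.6, -11.0, 38.9], [3.4, -0.2, 41.7], [22.2, 10.2, 43.0]]
[-0.00088156  0.08935907  0.27082707] [3.14033044e+00 1.33465469e-03 1.72298683e+00] [-1.53322246 -0.56602299  5.31170965]
```

View pics/s2.png

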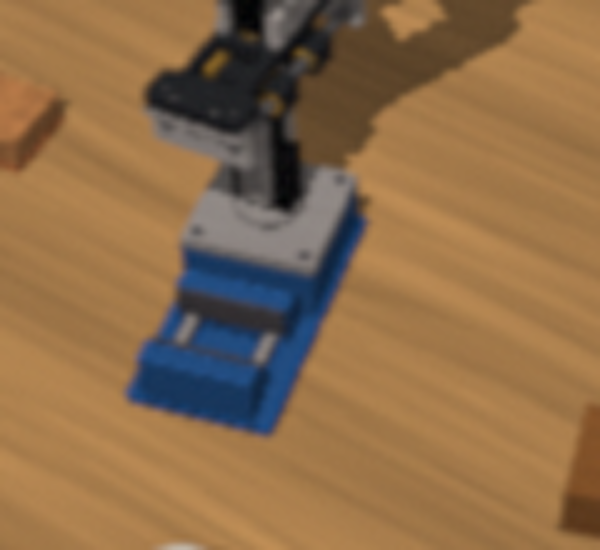

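The picture shows the jaws wide open (gap around (225,330)) and the collar lying on the plate. The key has turned 1.72 rad. The torque has risen to 0.27 N m, above the spring's 0.23 N m, so it is at the stop.

```bash
python3 -c "
from plant import bot;print(bot.close_job())"
```

```text
the job is handed in; nothing more can be done
None
```

The job is handed in, with the lug key seated in the vice, turned clockwise to the stop and still gripped, and the jaws open; the hand-in call gave no verdict.

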